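# Load a deep-well plate into the plate warmer

### The job

Load the white deep-well plate that lies crooked on the loading shelf into the plate warmer: slide it along into the heated pocket until it drops fully home, flat and square, then swing the hold-down clip by its red knob right round over the plate, as far as it goes. Leave the jar with the blue cap and the jar with the black lid standing where they are.

Things in the scene. Friction and masses are not known exactly. Their poses are not given: they have to be found in the camera images.
- plate: white 96-well deep-well plate, a block 85.5 mm (its x) by 127.8 mm (its y) by 31 mm high, 0.1 to 0.2 kg, too wide to grip. Origin at the centre of its underside. It starts on the warmer's loading shelf, crooked by up to 10 degrees, its y roughly along the warmer's, overhanging the shelf's free end by 35 to 55 mm
- warmer: low white plate warmer with an aluminium deck, fixed, x from -57 to +63 mm, y from -182 to +86. Origin on the table under its pocket's centre, z up; control panel on the -x side, to the robot. Loading shelf: flat, 60 mm above the table, from y = -182 to the pocket's lip at -65. The plate is fed along +y; side rails (66 mm above the table) flare outward 8 mm from y = -65 to -83 as a lead-in
- pocket (a point): centre of the pocket's floor, axes as the warmer's; a seated plate's origin lies here, its y along this y. The floor is 56 mm above the table, 4 mm below the shelf; the pocket is 88.5 mm in x and 130.8 mm in y, 1.5 mm more than the plate on each side; its end stop, at y = +65.4, is 66 mm above the table
- clip (a joint): hold-down clip: flat steel arm, 12 mm wide, on a vertical pivot on the +x rail; rad. 0: it points along the rail (warmer +y), clear of the pocket; negative, to -0.6: further out; 1.57, its stop: it points to the warmer's -x, across the plate. Stays where left. Underside 89, top 94 mm above the table: 2 mm over a seated plate, but in the way of one that rides on the lip
- clip_pivot (a point): pivot axis of the clip, at the arm's top, 94 mm above the table; at x = +54, y = -50 mm in the warmer's frame
- clip_knob (a point): middle of the clip's upright red knob, 14 mm across, from 94 to 120 mm above the table, on the arm 40 mm from the pivot
- reagent_jar: clear jar with a blue cap, 59 mm across, 115 mm high, standing at the right; a bystander
- specimen_jar: jar with a black lid, 50 mm across, 65 mm high, standing at the left; a bystander

How it is judged (in metres and radians):
On the way, in this order (a step that is already met when the one before it is completed fails the run):
1. the plate sits in the pocket: underside within 1.5 mm of the pocket floor, level, centred and square (horizontal distance between plate and pocket below 0.004 m and z of plate in the frame of pocket below 0.0015 m and angle between plate's own z axis and vertical below 0.017 rad and angle between the y axis of plate and the y axis of pocket, either way round below 0.05 rad), for 0.2 s.
2. the clip is swung over the plate (past 1.3 rad) (value of joint clip above 1.3 rad), for 0.2 s.
At the end, for the whole second after the job is handed in: The plate rests in the pocket: its origin within 4 mm of the pocket's centre sideways and no more than 1.5 mm above the pocket floor, tilted less than 0.017 rad and square to the pocket within 0.05 rad, and at rest; the clip is swung past 1.3 rad and at rest (all of step 1 and value of joint clip above 1.3 rad and linear speed of plate below 0.02 m/s and velocity of joint clip below 0.1 rad/s); the robot touches nothing.
It fails at once if the plate is pushed off the warmer (height (world z) of plate below 0.045 m).
It fails at once if one of the two jars is shifted by more than 40 mm or knocked over (distance of any of reagent_jar, specimen_jar from where it was at the start of the episode above 0.04 m or angle between any of reagent_jar, specimen_jar's own z axis and vertical above 0.5 rad).
It also fails if it takes over 64 s, if anything falls off the work surface, if the arm or the gripper's body presses on something with over 40 N, if the wrist force passes 120 N, or if a joint passes its speed limit or range.

### The arm

A 6-joint arm with a two-finger parallel gripper is mounted at the origin on a cart in front of the work surface, level with it; the furniture and walls round the work are solid. World frame = base frame: x ahead of the robot, y to its left, z up, the work surface at z = 0. Lengths are in m, angles in degrees, forces in N, time in s.
With the tool pointing down it reaches from about 0.375 to 0.975 m from the base axis. Payload 3.8 kg.
Tool frame: the origin (TCP) lies between the finger pads; the fingertips stand 25 mm ahead of it and the grasp point (between the pads) lies 6 mm ahead of it; z points along the fingers, y is the direction in which the jaws open and shut (so a half turn about z gives the same grasp; the last joint's range is limited). The gripper opens to 85 mm and grips with 20 to 120 N. Pads are 22 mm wide; open, the fingers measure 114 mm over their backs; the gripper's body (76 mm by 85 mm) begins 54 mm behind the grasp point. The pads swing forward as they close: fully open they stand 13 mm farther back than shut.
Start: joints at [61.026, 15.12, 91.902, -0, 72.978, -2.114], TCP at [0.305, 0.602, 0.256] pointing down, gripper open.
Joint ranges: [-150.88, 150.88], [-54.13, 125.18], [17.81, 147.31], [-75.09, 255.09], [0, 152.58], [-146.25, 146.25]. Speed limits (degrees/s): [147.25, 147.25, 180, 180, 180, 180].

### API

Orientations are given as [roll, pitch, yaw] about the fixed x, y, z axes, in that order (R = Rz(yaw) Ry(pitch) Rx(roll)).
In Python, from plant import arm gives the robot as it stands.
- The arm moves only by the shell command python3 -m handwheel 'ROWS'. ROWS is a JSON object of lists of equal length, an entry for each row: "linear": the shift along the tool's x, y, z in mm, a list of three; "delta_rot": the turn, a rotation vector about the tool's x, y, z in degrees, a list of three; "jaw": the closure, from 0 (fully open) to 1 (shut). A call has 1 to 8 rows; each row is the pose to reach, as a shift and turn from the pose commanded when the call began, along the tool's axes at that moment; what a row does not reach only later rows make up. A row lasts 1/10 s, in which the tool goes at most 50 mm and 8.59 degrees, less where a joint would pass 70% of its speed; a pose out of reach is approached as far as the arm can. A call with a gripper value outside its range is refused whole. The fingers move at their own pace and stop on an object; the grip force is fixed at half the most. Time passes only in rows, so rows that repeat a pose let the fingers close. It gives the time, the measured TCP pose, the force and the opening at its end, in the units of the state.
- arm.get_obs(): the state, without advancing time (a new reading comes with each control period).
- arm.read_camera(name): name is "side" or "top" or "wrist"; returns a dict with "image" (420x560x3 uint8, blue, green, red), "vfov" (degrees; the focal length in pixels is half the picture's height over the tangent of half this angle, whatever the lens; pixels are square), "cx", "cy" (the principal point, pixels), "extrinsics" (4x4, takes a point from world to camera coordinates); the wrist camera has in their place "T_tool_cam" (4x4, takes a point from camera to tool coordinates, whose origin is the TCP and whose axes are the flange's). Camera axes: x right, y down, z forward; pixel columns grow to the right and rows downward; lengths in m; the calibration is good to about 2 mm. The wrist camera is an equidistant fisheye: a pixel r from the principal point sees the ray r / f radians off the axis. A picture is of the moment at which its call begins: read the wrist's pose just before it. There is no depth.
- arm.job_done(): hands the job in, once; it reports no verdict.
The state is a dict: "time": time; "q": joint angles; "joint_velocities": joint speeds; "joint_torque": joint torques, N m; "position": TCP position; "tcp_rot": TCP orientation; "force": force on the tool from outside, world axes, zero at the start; "wrist_torque": the same for the moment, N m; "grip_width": finger opening in m.
Only numpy, scipy, OpenCV 4.12 (cv2) and the standard library are available. Lean on these libraries where they do the work, as an engineer would, in place of code of your own. Each camera call takes 0.05 s, during which the arm holds its last target. There are 200 camera calls.

## Working session

There is one attempt and no reset: what is moved stays moved. The work goes in short steps, Python scripts to look and compute and a shell command to move; the robot and the scene stay as the last step left them, time stands still between calls to the robot, and variables do not carry over. Pictures are saved under pics/ and viewed, about 8 in all and at most 12, crops included, and the job is handed in when it is done.

```bash
mkdir -p pics; ls; cat > h.py <<'E'
import numpy as np, cv2
from plant import arm
def snap(n,fn):
    o=arm.get_obs(); c=arm.read_camera(n); cv2.imwrite('pics/'+fn,c['image']); return o,c
def f(c): return c['image'].shape[0]/2/np.tan(np.radians(c['vfov'])/2)
def ray(c,u,v):
    d=np.array([(u-c['cx'])/f(c),(v-c['cy'])/f(c),1]); E=np.array(c['extrinsics']); R=E[:3,:3]
    return -R.T@E[:3,3], R.T@d
def onz(c,u,v,z):
    o,d=ray(c,u,v); return o+d*(z-o[2])/d[2]
def proj(c,p):
    E=np.array(c['extrinsics']); q=E[:3,:3]@np.array(p)+E[:3,3]; return q[:2]/q[2]*f(c)+[c['cx'],c['cy']]
E
python3 - <<'E'
from h import *
o,c=snap('top','top0.png'); o,s=snap('side','side0.png')
print(o)
for k in (c,s): print({a:b for a,b in k.items() if a!='image'})
E
```

```text
pics
{'time': 0.05, 'q': array([ 6.10259255e+01,  1.51680305e+01,  9.19801872e+01,  9.80750114e-04,
        7.29786311e+01, -2.11422117e+00]), 'joint_velocities': array([ 0.1031862 , -0.04682849, -0.03289223, -0.09666088, -0.04142557,
        0.03978455]), 'joint_torque': array([-6.70360550e-04, -5.17023718e+01, -3.68846834e+01, -1.35610803e-04,
        7.03437778e-03,  9.95671002e-06]), 'position': array([0.30464269, 0.60159015, 0.2549853 ]), 'tcp_rot': array([-1.79873272e+02, -5.61617974e-03,  1.53139852e+02]), 'force': array([0.25754479, 0.38353986, 0.43932302]), 'wrist_torque': array([-0.00974862, -0.00763785,  0.00258033]), 'grip_width': 0.0853159472766425}
{'vfov': 48.584184596916046, 'cx': 282.4135845059573, 'cy': 206.07019975434582, 'extrinsics': array([[ 1.70365616e-02, -9.99851780e-01,  2.48465329e-03,
         1.50723573e-01],
       [-9.85558177e-01, -1.72116389e-02, -1.68460200e-01,
         5.14698591e-01],
       [ 1.68477996e-01,  4.21212215e-04, -9.85705325e-01,
         1.08702718e+00],
       [ 0.00000000e+00,  0.00000000e+00,  0.00000000e+00,
         1.00000000e+00]])}
{'vfov': 44.82940714482037, 'cx': 273.9748952636518, 'cy': 207.51722483011645, 'extrinsics': array([[-9.93288201e-01, -1.15658445e-01,  1.29357773e-03,
         4.86694719e-01],
       [-5.55967725e-02,  4.67604764e-01, -8.82187499e-01,
         4.16186300e-02],
       [ 1.01427552e-01, -8.76338353e-01, -4.70896531e-01,
         1.53840693e+00],
       [ 0.00000000e+00,  0.00000000e+00,  0.00000000e+00,
         1.00000000e+00]])}
```

View pics/top0.png

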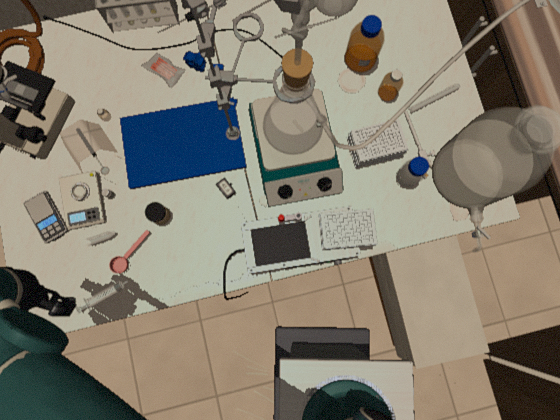

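View pics/side0.png

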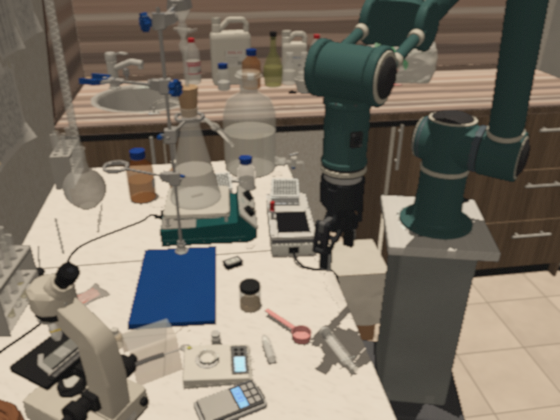

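The top view shows the warmer at about (245–385, 208–272), the plate at (348, 228), the red knob at (281, 217), the blue-cap jar at (415, 170) and the black lid at (158, 213). Next I'll zoom in.

```bash
python3 - <<'E'
from h import *
i=cv2.imread('pics/top0.png')[195:285,225:395]
cv2.imwrite('pics/crop1.png',cv2.resize(i,None,fx=4.7,fy=4.7,interpolation=cv2.INTER_CUBIC))
E
```

```text
(no output)
```

View pics/crop1.png

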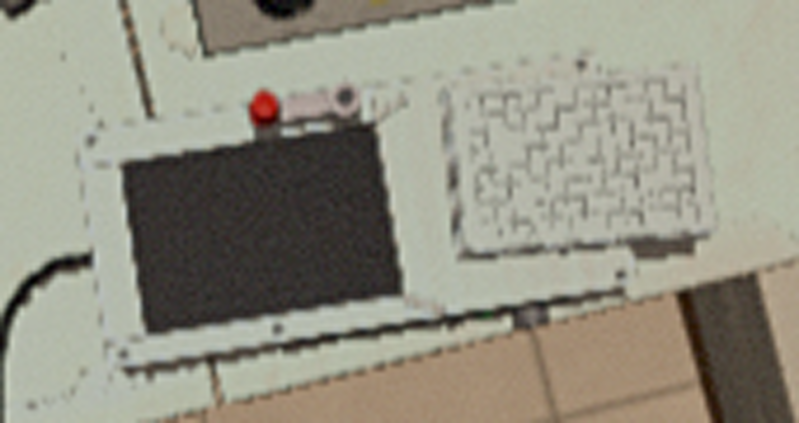

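```bash
python3 - <<'E'
from h import *
c=arm.read_camera('top')
P=lambda u,v,z: onz(c,225+(u+.5)/4.7-.5,195+(v+.5)/4.7-.5,z)
pk=np.array([P(*p,.060) for p in [(122,163),(375,125),(402,293),(148,331)]])
pl=np.array([P(*p,.091) for p in [(447,90),(701,68),(712,236),(462,250)]])
for n,a in(('pocket',pk),('plate',pl)):
    print(n,a.mean(0).round(4),[np.linalg.norm(a[i]-a[i-1]).round(4) for i in range(4)])
    for i,j in((1,0),(2,3)):
        d=a[j]-a[i]; print(' yaw of y',np.degrees(np.arctan2(-d[0],d[1])))
    for i,j in((3,0),(2,1)):
        d=a[j]-a[i]; print(' yaw of x',np.degrees(np.arctan2(d[1],d[0])))
print('piv',P(345,97,.094),'knob',P(264,100,.12),'knobbase',P(264,122,.094))
print('panel edge corners', P(128,365,.06),P(632,290,.06), P(90,135,.06))
print('jarB', onz(c,418,166,.115),'jarK',onz(c,155,212,.065))
print(P(0,350,0),P(799,260,0))
E
```

```text
pocket [0.4207 0.163  0.06  ] [np.float64(0.0854), np.float64(0.1294), np.float64(0.0857), np.float64(0.1282)]
 yaw of y 9.600722498946308
 yaw of y 9.445083524215407
 yaw of x 10.365821952668277
 yaw of x 9.583457957181018
plate [0.4535 0.007  0.091 ] [np.float64(0.0792), np.float64(0.1263), np.float64(0.0832), np.float64(0.1224)]
 yaw of y 5.998632993134329
 yaw of y 4.186811730142222
 yaw of x 5.503673404159906
 yaw of x 2.783573137003725
piv [0.48250057 0.12313481 0.094     ] knob [0.47643534 0.16285374 0.12      ] knobbase [0.46939969 0.16275526 0.094     ]
panel edge corners [0.35106124 0.22832317 0.06      ] [ 0.3925231  -0.02269922  0.06      ] [0.46595747 0.25078438 0.06      ]
jarB [ 0.59913634 -0.15194518  0.115     ] jarK [0.48876582 0.46201965 0.065     ]
[0.35931922 0.2994838  0.        ] [ 0.41373274 -0.12116208  0.        ]
```

Warmer pose: origin (0.4207, 0.163), yaw about 9.6°. The pivot and knob positions agree with that. The plate is at warmer (+6, −159) mm, turned about −5°. I'll push its trailing end with two fingers, so first I go behind it.

```bash
python3 -m handwheel '{"linear":[[-232,-274,0],[-232,-274,0],[-232,-274,0],[-232,-274,0],[-232,-274,0],[-232,-274,0],[-232,-274,0],[-232,-274,0]],"delta_rot":[[0,0,53.5],[0,0,53.5],[0,0,53.5],[0,0,53.5],[0,0,53.5],[0,0,53.5],[0,0,53.5],[0,0,53.5]],"jaw":[0.4,0.4,0.4,0.4,0.4,0.4,0.4,0.4]}'
cat >> h.py <<'E'
W0=np.array([.4207,.163]); a=np.radians(9.6); R2=np.array([[np.cos(a),-np.sin(a)],[np.sin(a),np.cos(a)]])
def w(p): return R2.T@(np.array(p)[:2]-W0)
def wi(p): return R2@np.array(p)[:2]+W0
def st():
    o=arm.get_obs(); print('t',round(o['time'],2),'warmer xy',(w(o['position'])*1e3).round(1),'z',round(o['position'][2]*1e3,1),'rot',o['tcp_rot'].round(1),'F',o['force'].round(1),'grip',round(o['grip_width'],4)); return o
E
python3 -c "from h import *;st()"
```

```text
time: 0.95
position: [0.3884, 0.2487, 0.2559]
tcp_rot: [-180.0, 0.1, 99.4]
force: [-0.3, -0.1, 0.5]
grip_width: 0.0513
t 0.95 warmer xy [-17.5  89.9] z 255.9 rot [-1.80e+02  1.00e-01  9.94e+01] F [-0.3 -0.1  0.5] grip 0.0513
```

```bash
python3 -m handwheel '{"linear":[[-358,23,0],[-358,23,0],[-358,23,0],[-358,23,0],[-358,23,0],[-358,23,0],[-358,23,0],[-358,23,0]],"delta_rot":[[0,0,0],[0,0,0],[0,0,0],[0,0,0],[0,0,0],[0,0,0],[0,0,0],[0,0,0]],"jaw":[0.4,0.4,0.4,0.4,0.4,0.4,0.4,0.4]}'
python3 - <<'E'
from h import *
o=st(); o,c=snap('wrist','wrist1.png'); print(c['T_tool_cam'].round(4).tolist(),c['vfov'],c['cx'],c['cy'])
E
```

```text
time: 1.75
position: [0.4718, -0.1002, 0.2563]
tcp_rot: [180.0, 0.1, 99.4]
force: [0.1, 0.7, -0.6]
grip_width: 0.0512
t 1.75 warmer xy [   6.5 -268. ] z 256.3 rot [1.80e+02 1.00e-01 9.94e+01] F [ 0.1  0.7 -0.6] grip 0.0512
[[-0.0004, -0.9644, -0.2645, 0.0676], [1.0, -0.0, -0.0013, -0.0005], [0.0012, -0.2645, 0.9644, -0.117], [0.0, 0.0, 0.0, 1.0]] 65.70646984690485 280.1976516798015 211.50446394272902
```

View pics/wrist1.png

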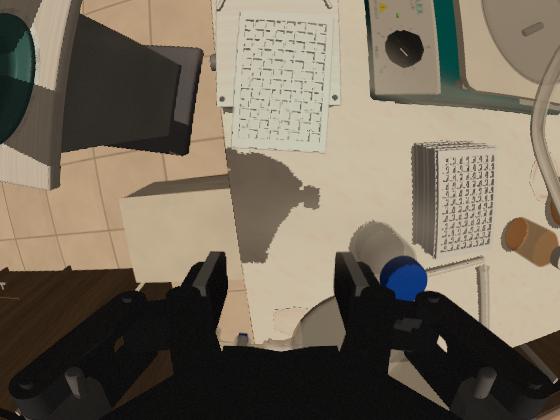

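The wrist view shows the plate's trailing edge from (232,149) to (326,152), with rail and shelf corners at (222,98) and (335,98). The blue cap is at (405,280) and a carboy's edge is near (320,330). I'll compute these positions.

```bash
cat >> h.py <<'E'
from scipy.spatial.transform import Rotation as Ro
def wz(o,c,u,v,z):
    d=np.array([u-c['cx'],v-c['cy']]); r=np.hypot(*d); th=r/f(c)
    k=np.r_[d/r*np.sin(th),np.cos(th)]; T=np.array(c['T_tool_cam']); R=Ro.from_euler('xyz',o['tcp_rot'],degrees=True).as_matrix()
    p=R@T[:3,3]+o['position']; k=R@T[:3,:3]@k
    q=p+k*(z-p[2])/k[2]; return np.r_[w(q)*1e3,q[2]*1e3].round(1)
E
python3 - <<'E'
from h import *
o,c=snap('wrist','w.png')
for n,p in dict(TL=(240,11,.091),TR=(327,19,.091),BL=(232,149,.091),BR=(326,152,.091),scL=(222,98,.06),scR=(335,98,.06),cap=(405,280,.115),rackL=(440,258,.03),rackL2=(414,145,.05),carb=(320,312,.15),carb2=(320,312,.05),carb3=(295,345,.1)).items(): print(n,wz(o,c,*p))
E
```

```text
TL [-28.8 -95.8  91. ]
TR [  46.8 -103.6   91. ]
BL [ -36.2 -220.3   91. ]
BR [  45.6 -223.2   91. ]
scL [ -49.8 -172.6   60. ]
scR [  58.2 -173.1   60. ]
cap [ 122.4 -337.3  115. ]
rackL [ 205.6 -354.8   30. ]
rackL2 [ 145.6 -216.5   50. ]
carb [  37.6 -345.2  150. ]
carb2 [  51.7 -410.6   50. ]
carb3 [  20.6 -419.8  100. ]
```

```bash
python3 -m handwheel '{"linear":[[0,0,40],[0,0,80],[0,0,120],[0,0,150],[0,0,161],[10,0,161],[20,0,161],[20,0,161]],"delta_rot":[[0,0,-0.2],[0,0,-0.2],[0,0,-0.2],[0,0,-0.2],[0,0,-0.2],[0,0,-0.2],[0,0,-0.2],[0,0,-0.2]],"jaw":[0.5,0.5,0.5,0.5,0.5,0.5,0.5,0.5]}'
python3 -c "from h import *;st()"
```

```text
time: 2.65
position: [0.4686, -0.075, 0.0972]
tcp_rot: [179.8, 0.0, 99.9]
force: [0.1, 0.6, 0.4]
grip_width: 0.0425
t 2.65 warmer xy [   7.6 -242.7] z 97.2 rot [179.8   0.   99.9] F [0.1 0.6 0.4] grip 0.0425
```

```bash
python3 -m handwheel '{"linear":[[5,0,0],[9,0,0],[13,0,0],[17,0,0],[21,0,0],[24,0,0],[27,0,0],[27,0,0]],"delta_rot":[[0,0,0.2],[0,0,0.2],[0,0,0.2],[0,0,0.2],[0,0,0.2],[0,0,0.2],[0,0,0.2],[0,0,0.2]],"jaw":[0.5,0.5,0.5,0.5,0.5,0.5,0.5,0.5]}'
python3 - <<'E'
from h import *
st();o,c=snap('wrist','wrist2.png')
E
```

```text
time: 3.45
position: [0.4624, -0.0494, 0.095]
tcp_rot: [-180.0, -0.0, 99.6]
force: [-0.2, -0.7, -0.9]
grip_width: 0.0426
t 3.45 warmer xy [   5.7 -216.4] z 95.0 rot [-180.    -0.    99.6] F [-0.2 -0.7 -0.9] grip 0.0426
```

View pics/wrist2.png

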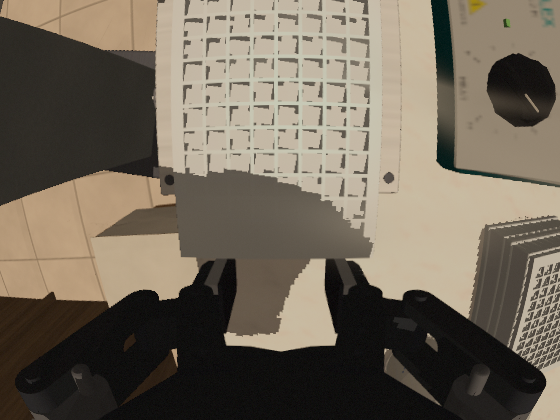

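The plate is now square against both fingers: its trailing edge is level at row 257, from columns 181 to 371.

```bash
python3 - <<'E'
from h import *
o,c=snap('wrist','w.png')
for p in [(181,257),(371,257),(181,180),(371,100),(182,20),(371,20)]: print(p,wz(o,c,*p,.091))
for p in [(169,180),(389,178)]: print(p,wz(o,c,*p,.062))
E
```

```text
(181, 257) [ -36.5 -201.8   91. ]
(371, 257) [  42.6 -201.6   91. ]
(181, 180) [ -33.7 -169.4   91. ]
(371, 100) [  39.  -138.7   91. ]
(182, 20) [ -32.6 -106.2   91. ]
(371, 20) [  39.4 -106.6   91. ]
(169, 180) [ -49.2 -174.2   62. ]
(389, 178) [  57.6 -173.1   62. ]
```

```bash
python3 -m handwheel '{"linear":[[4,-0.8,0],[8,-1.6,0],[12,-2.5,0],[17,-2.5,0],[22,-2.5,0],[28,-2.5,0],[34,-2.5,0],[40,-2.5,0]],"delta_rot":[[0,0,0],[0,0,0],[0,0,0],[0,0,0],[0,0,0],[0,0,0],[0,0,0],[0,0,0]],"jaw":[0.5,0.5,0.5,0.5,0.5,0.5,0.5,0.5]}'
python3 - <<'E'
from h import *
st();o,c=snap('wrist','wrist3.png');o,c=snap('top','t3.png')
i=c['image'][195:285,225:395]; i=cv2.resize(i,None,fx=3.29,fy=3.29,interpolation=cv2.INTER_CUBIC)
cv2.imwrite('pics/m3.png',np.vstack([i[:,:559],cv2.imread('pics/wrist3.png')[:300,:559]]))
E
```

```text
time: 4.35
position: [0.4536, -0.0103, 0.0953]
tcp_rot: [180.0, -0.0, 99.6]
force: [-1.2, -1.0, -0.9]
grip_width: 0.0425
t 4.35 warmer xy [   3.5 -176.3] z 95.3 rot [180.   -0.   99.6] F [-1.2 -1.  -0.9] grip 0.0425
```

View pics/m3.png

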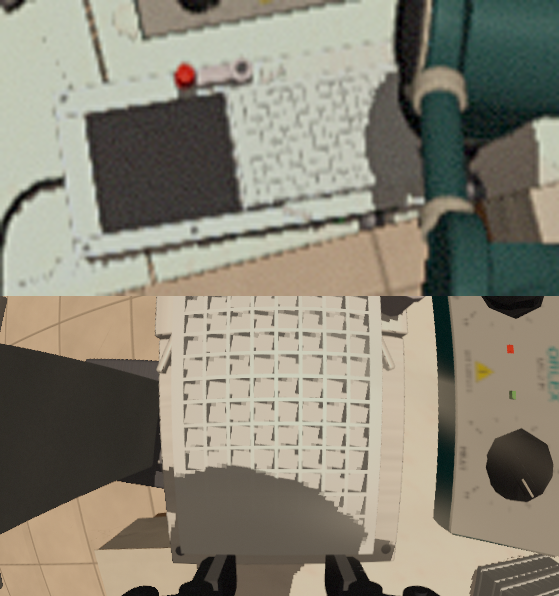

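The plate's front is between the rails and covers the pocket's near part squarely, and forces are low. I'll keep pushing.

```bash
python3 -m handwheel '{"linear":[[7,0,0],[14,0,0],[21,0,0],[28,0,0],[35,0,0],[42,0,0],[49,0,0],[56,0,0]],"delta_rot":[[0,0,0],[0,0,0],[0,0,0],[0,0,0],[0,0,0],[0,0,0],[0,0,0],[0,0,0]],"jaw":[0.5,0.5,0.5,0.5,0.5,0.5,0.5,0.5]}'; python3 -c "from h import *;st()"
python3 -m handwheel '{"linear":[[6,0,0],[12,0,0],[18,0,0],[24,0,0],[28,0,0],[32,0,0],[36,0,0],[38,0,0]],"delta_rot":[[0,0,0],[0,0,0],[0,0,0],[0,0,0],[0,0,0],[0,0,0],[0,0,0],[0,0,0]],"jaw":[0.5,0.5,0.5,0.5,0.5,0.5,0.5,0.5]}'; python3 -c "from h import *;st()"
```

```text
time: 5.25
position: [0.4442, 0.045, 0.0953]
tcp_rot: [180.0, -0.0, 99.6]
force: [0.7, -1.2, 0.2]
grip_width: 0.0427
t 5.25 warmer xy [   3.5 -120.3] z 95.3 rot [180.   -0.   99.6] F [ 0.7 -1.2  0.2] grip 0.0427
time: 6.05
position: [0.4378, 0.0821, 0.0953]
tcp_rot: [-180.0, -0.0, 99.6]
force: [-0.6, -1.0, -0.3]
grip_width: 0.0424
t 6.05 warmer xy [  3.4 -82.6] z 95.3 rot [-180.    -0.    99.6] F [-0.6 -1.  -0.3] grip 0.0424
```

```bash
python3 -m handwheel '{"linear":[[1,0,0],[2,0,0],[3,0,0],[4,0,0],[5,0,0],[6,0,0],[7,0,0],[7,0,0]],"delta_rot":[[0,0,0],[0,0,0],[0,0,0],[0,0,0],[0,0,0],[0,0,0],[0,0,0],[0,0,0]],"jaw":[0.5,0.5,0.5,0.5,0.5,0.5,0.5,0.5]}'
python3 - <<'E'
from h import *
st();o,c=snap('wrist','wrist4.png');o,c=snap('side','s4.png'); 
i=cv2.resize(c['image'][170:270,240:340],(420,420),interpolation=cv2.INTER_CUBIC)
cv2.imwrite('pics/m4.png',np.hstack([i,cv2.imread('pics/wrist4.png')])[:,:800])
E
```

```text
time: 6.85
position: [0.4368, 0.0889, 0.0953]
tcp_rot: [180.0, -0.0, 99.6]
force: [-0.4, 0.1, 0.2]
grip_width: 0.0429
t 6.85 warmer xy [  3.5 -75.7] z 95.3 rot [180.   -0.   99.6] F [-0.4  0.1  0.2] grip 0.0429
```

View pics/m4.png

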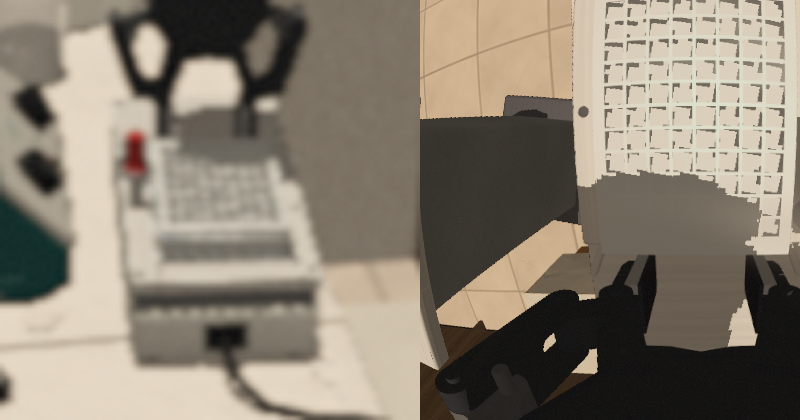

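```bash
python3 -m handwheel '{"linear":[[0.5,0,0],[1,0,0],[1.5,0,0],[1.5,0,0]],"delta_rot":[[0,0,0],[0,0,0],[0,0,0],[0,0,0]],"jaw":[0.5,0.5,0.5,0.5]}'
python3 -c "from h import *;st()
o,c=snap('wrist','w5.png');print([wz(o,c,*p,.087) for p in [(200,100),(200,254)]])"
python3 -m handwheel '{"linear":[[0.5,0,0],[1,0,0],[1.5,0,0],[1.5,0,0]],"delta_rot":[[0,0,0],[0,0,0],[0,0,0],[0,0,0]],"jaw":[0.5,0.5,0.5,0.5]}'
python3 -c "from h import *;st();o,c=snap('wrist','w6.png')"
```

```text
time: 7.35
position: [0.4366, 0.0902, 0.0954]
tcp_rot: [180.0, 0.0, 99.6]
force: [0.9, -0.3, 0.2]
grip_width: 0.043
t 7.35 warmer xy [  3.5 -74.4] z 95.4 rot [180.    0.   99.6] F [ 0.9 -0.3  0.2] grip 0.043
[array([-28.2,   3.5,  87. ]), array([-31.4, -60. ,  87. ])]
time: 7.8
position: [0.4369, 0.0908, 0.0955]
tcp_rot: [179.9, 0.1, 99.7]
force: [2.2, -5.4, 0.3]
grip_width: 0.0425
t 7.8 warmer xy [  3.9 -73.9] z 95.5 rot [1.799e+02 1.000e-01 9.970e+01] F [ 2.2 -5.4  0.3] grip 0.0425
```

View pics/w6.png

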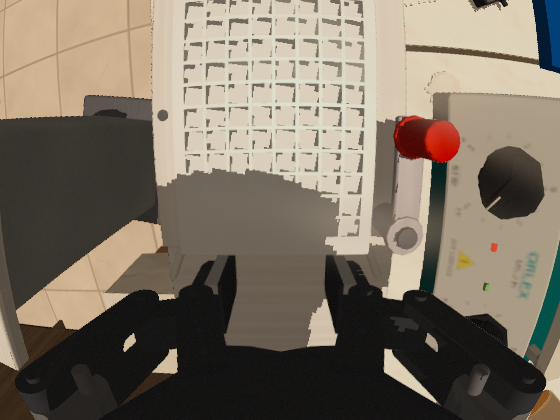

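The plate is against the end stop at 5 N, with the tool at −73.9 (nominal about −73.4). I'll back off, close the jaws and feel the plate's top at both ends with the fingertips, which also presses it home.

```bash
python3 -m handwheel '{"linear":[[-8,0,0],[-12,0,0],[-12,0,-30],[-12,-3,-45],[10,-3,-45],[30,-3,-45],[30,-3,-45],[30,-3,-45]],"delta_rot":[[0,0,0],[0,0,0],[0,0,0],[0,0,0],[0,0,0],[0,0,0],[0,0,0],[0,0,0]],"jaw":[0.5,0.5,0.5,1,1,1,1,1]}'
python3 -m handwheel '{"linear":[[0,0,8],[0,0,14],[0,0,18],[0,0,20],[0,0,21],[0,0,22],[0,0,23],[0,0,23]],"delta_rot":[[0,0,0],[0,0,0],[0,0,0],[0,0,0],[0,0,0],[0,0,0],[0,0,0],[0,0,0]],"jaw":[1,1,1,1,1,1,1,1]}'
python3 -c "from h import *;st()"
```

```text
time: 8.65
position: [0.428, 0.1207, 0.1401]
tcp_rot: [-180.0, 0.0, 99.7]
force: [0.3, 0.9, -0.4]
grip_width: 0.0004
time: 9.45
position: [0.4283, 0.1208, 0.1173]
tcp_rot: [180.0, 0.0, 99.6]
force: [-0.2, -0.3, 0.7]
grip_width: -0.0005
t 9.45 warmer xy [  0.4 -42.9] z 117.3 rot [180.    0.   99.6] F [-0.2 -0.3  0.7] grip -0.0005
```

```bash
python3 -m handwheel '{"linear":[[0,0,1],[0,0,2],[0,0,2.5],[0,0,2.5]],"delta_rot":[[0,0,0],[0,0,0],[0,0,0],[0,0,0]],"jaw":[1,1,1,1]}'
python3 -m handwheel '{"linear":[[0,0,1],[0,0,1.5],[0,0,1.5]],"delta_rot":[[0,0,0],[0,0,0],[0,0,0]],"jaw":[1,1,1]}'
python3 -m handwheel '{"linear":[[0,0,1],[0,0,1.5],[0,0,1.5]],"delta_rot":[[0,0,0],[0,0,0],[0,0,0]],"jaw":[1,1,1]}'

```

```text
time: 9.85
position: [0.4282, 0.1208, 0.1147]
tcp_rot: [-180.0, 0.0, 99.6]
force: [-0.4, -0.2, 1.1]
grip_width: 0.0
time: 10.15
position: [0.4281, 0.1208, 0.1132]
tcp_rot: [-180.0, 0.0, 99.6]
force: [-0.1, 0.4, -0.6]
grip_width: 0.0002
time: 10.45
position: [0.4283, 0.1208, 0.112]
tcp_rot: [180.0, -0.0, 99.6]
force: [-0.5, -0.6, 3.6]
grip_width: 0.0005
```

The trailing end's top is at 112.0 − 25 = 87 mm, which is seated. Now the front end.

```bash
python3 -m handwheel '{"linear":[[0,0,-10],[40,0,-10],[82,0,-10],[82,0,-4],[82,0,-2],[82,0,-1],[82,0,0],[82,0,0]],"delta_rot":[[0,0,0],[0,0,0],[0,0,0],[0,0,0],[0,0,0],[0,0,0],[0,0,0],[0,0,0]],"jaw":[1,1,1,1,1,1,1,1]}'
python3 -m handwheel '{"linear":[[0,0,0.5],[0,0,1],[0,0,1]],"delta_rot":[[0,0,0],[0,0,0],[0,0,0]],"jaw":[1,1,1]}'; python3 -c "from h import *;st()"
```

```text
time: 11.25
position: [0.4145, 0.2007, 0.1121]
tcp_rot: [-180.0, 0.0, 99.5]
force: [-2.1, -0.1, 3.1]
grip_width: 0.0
time: 11.55
position: [0.4146, 0.2007, 0.112]
tcp_rot: [-180.0, 0.0, 99.6]
force: [-5.7, -1.5, 11.4]
grip_width: -0.0001
t 11.55 warmer xy [ 0.3 38.2] z 112.0 rot [-180.     0.    99.6] F [-5.7 -1.5 11.4] grip -0.0001
```

The plate is flat and home: its top is at 87 mm at both ends. Next I check clearance to the hotplate around the knob.

```bash
python3 -m handwheel '{"linear":[[0,0,-30],[0,0,-60]],"delta_rot":[[0,0,0],[0,0,0]],"jaw":[1,0.7]}'
python3 - <<'E'
from h import *
c=arm.read_camera('top'); o=st(); print(o['q'].round(1))
for z in (.02,.04,.06,.08,.1,.12): 
    print(z,'corner near -y top', [(w(onz(c,u,v,z))*1e3).round() for u,v in [(268,207),(341,190),(298,152)]])
print('knob exp',wi((.054,-.010)))
o,c=snap('wrist','w7.png')
E
```

```text
time: 11.75
position: [0.4138, 0.2003, 0.1704]
tcp_rot: [-179.8, 0.1, 99.6]
force: [0.2, 0.3, 0.0]
grip_width: 0.0136
t 11.8 warmer xy [ 3.3 38.9] z 176.5 rot [ 1.796e+02 -1.000e-01  9.960e+01] F [ 2.3 -0.1  2.6] grip 0.0207
[ 22.7  -4.6 122.1  -0.   62.1  13.2]
0.02 corner near -y top [array([96., 16.]), array([ 112., -170.]), array([225., -79.])]
0.04 corner near -y top [array([93., 16.]), array([ 108., -167.]), array([219., -77.])]
0.06 corner near -y top [array([90., 16.]), array([ 104., -164.]), array([213., -76.])]
0.08 corner near -y top [array([86., 16.]), array([ 101., -160.]), array([208., -74.])]
0.1 corner near -y top [array([83., 16.]), array([  97., -157.]), array([202., -73.])]
0.12 corner near -y top [array([79., 16.]), array([  93., -154.]), array([196., -71.])]
knob exp [0.47561147 0.16214555]
```

View pics/w7.png

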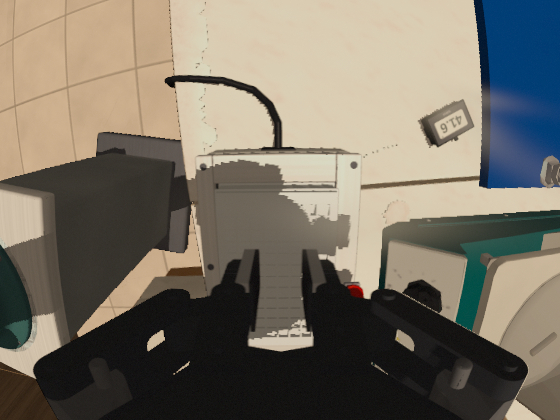

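```bash
python3 -m handwheel '{"linear":[[-20,22,0],[-48,52.5,0],[-48,52.5,0],[-48,52.5,0]],"delta_rot":[[0,0,0],[0,0,0],[0,0,0],[0,0,0]],"jaw":[0.7,0.7,0.7,0.7]}'
python3 - <<'E'
from h import *
o=st(); o,c=snap('wrist','w8.png')
h=cv2.cvtColor(c['image'],cv2.COLOR_BGR2HSV); m=((h[...,0]<8)|(h[...,0]>172))&(h[...,1]>180)&(h[...,2]>80)
n,l,s,ce=cv2.connectedComponentsWithStats(m.astype(np.uint8)); 
for k in range(1,n):
    if s[k,4]>60: print(s[k],ce[k],wz(o,c,*ce[k],.112))
E
```

```text
time: 12.25
position: [0.4744, 0.1619, 0.1699]
tcp_rot: [-179.9, 0.0, 99.5]
force: [0.2, 0.4, -0.7]
grip_width: 0.0256
t 12.25 warmer xy [ 52.8 -10. ] z 169.9 rot [-179.9    0.    99.5] F [ 0.2  0.4 -0.7] grip 0.0256
[272 245  21  13 156] [281.25641026 251.92948718] [ 52.5 -14.8 112. ]
```

View pics/w8.png

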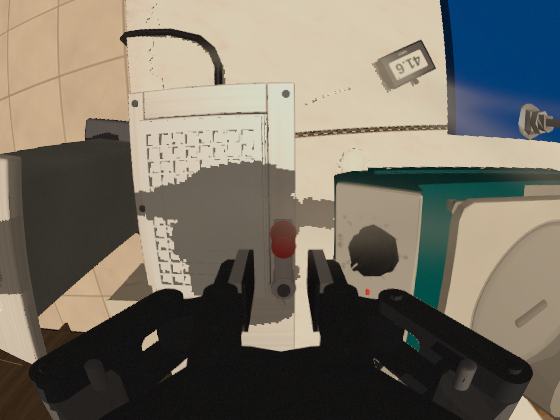

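The knob, at (283, 235–255), is centred between the fingers. I'll lower around it and swing along the arc while turning the tool.

```bash
python3 -m handwheel '{"linear":[[0,1,20],[0,1,38],[0,1,47],[0,1,47]],"delta_rot":[[0,0,0],[0,0,0],[0,0,0],[0,0,0]],"jaw":[0.7,0.7,0.7,0.7]}'
python3 -c "from h import *;st()"
python3 -m handwheel '{"linear":[[-0.4,-5.6,0],[-1.5,-11,0],[-3.5,-16.3,0],[-6.1,-21.2,0],[-9.4,-25.7,0],[-13.2,-29.7,0],[-17.6,-33.2,0],[-22.5,-36,0]],"delta_rot":[[0,0,-8],[0,0,-16],[0,0,-24],[0,0,-32],[0,0,-40],[0,0,-48],[0,0,-56],[0,0,-64]],"jaw":[0.7,0.7,0.7,0.7,0.7,0.7,0.7,0.7]}'
python3 -c "from h import *;st()"
```

```text
time: 12.7
position: [0.4731, 0.1631, 0.1219]
tcp_rot: [-179.8, 0.0, 99.7]
force: [0.0, -0.3, -0.7]
grip_width: 0.0252
t 12.7 warmer xy [51.7 -8.6] z 121.9 rot [-179.8    0.    99.7] F [ 0.  -0.3 -0.7] grip 0.0252
time: 13.5
position: [0.4438, 0.1356, 0.1249]
tcp_rot: [179.9, 0.1, 164.0]
force: [-0.1, 0.9, -0.5]
grip_width: 0.0258
t 13.5 warmer xy [ 18.2 -30.8] z 124.9 rot [1.799e+02 1.000e-01 1.640e+02] F [-0.1  0.9 -0.5] grip 0.0258
```

```bash
python3 -m handwheel '{"linear":[[-0.6,-5.5,0],[-1.5,-10.6,0],[-3,-15,0],[-4.5,-19,0],[-6,-22,0],[-7.5,-25,0],[-8,-26,0],[-8,-26,0]],"delta_rot":[[0,0,-7],[0,0,-14],[0,0,-20],[0,0,-26],[0,0,-26],[0,0,-26],[0,0,-26],[0,0,-26]],"jaw":[0.7,0.7,0.7,0.7,0.7,0.7,0.7,0.7]}'
python3 -c "from h import *;st()"
python3 -m handwheel '{"linear":[[0,-0.7,0],[0,-1.5,0],[0,-1.5,0]],"delta_rot":[[0,0,0],[0,0,0],[0,0,0]],"jaw":[0.7,0.7,0.7]}'
python3 -c "from h import *;st()"
```

```text
time: 14.3
position: [0.4437, 0.1094, 0.1243]
tcp_rot: [179.8, 0.0, -170.6]
force: [-2.5, 7.5, 1.9]
grip_width: 0.0259
t 14.3 warmer xy [ 13.8 -56.7] z 124.3 rot [ 179.8    0.  -170.6] F [-2.5  7.5  1.9] grip 0.0259
time: 14.6
position: [0.4438, 0.1092, 0.1243]
tcp_rot: [179.7, 0.0, -170.6]
force: [-3.0, 11.9, 2.2]
grip_width: 0.0258
t 14.6 warmer xy [ 13.8 -56.9] z 124.3 rot [ 179.7    0.  -170.6] F [-3.  11.9  2.2] grip 0.0258
```

The clip is against its stop: force rises with no motion. I'll ease off, rise clear and look.

```bash
python3 -m handwheel '{"linear":[[0,3,0],[0,5,0],[0,5,-20],[0,5,-50],[0,5,-90],[-30,5,-130],[-60,5,-150],[-60,5,-150]],"delta_rot":[[0,0,0],[0,0,0],[0,0,0],[0,0,0],[0,0,0],[0,0,0],[0,0,0],[0,0,0]],"jaw":[0.7,0.7,0.7,0.7,0.7,0.7,0.7,0.7]}'
python3 - <<'E'
from h import *
o=st();o,c=snap('wrist','w9.png');o,t=snap('top','t9.png')
i=cv2.resize(t['image'][195:285,225:395],None,fx=3.29,fy=3.29,interpolation=cv2.INTER_CUBIC)
cv2.imwrite('pics/m9.png',np.vstack([i[:,:559],c['image'][:300,:559]]))
E
```

```text
time: 15.4
position: [0.5079, 0.1218, 0.2788]
tcp_rot: [-180.0, 0.6, -170.4]
force: [-0.5, 0.5, 0.1]
grip_width: 0.0253
t 15.4 warmer xy [ 79.1 -55.2] z 278.8 rot [-180.     0.6 -170.4] F [-0.5  0.5  0.1] grip 0.0253
```

View pics/m9.png

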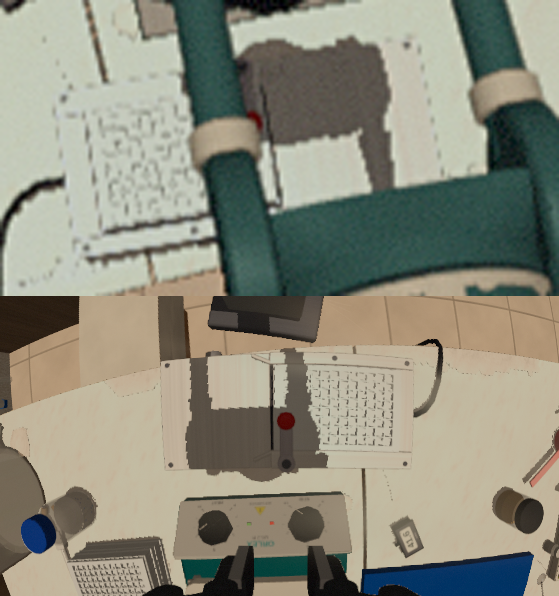

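The clip lies straight across the plate (pivot at (287,463), knob at (286,420)). The plate is square in the pocket and both jars are standing. I'll check that the arm is at rest, then hand in.

```bash
python3 -m handwheel '{"linear":[[0,0,0],[0,0,0],[0,0,0]],"delta_rot":[[0,0,0],[0,0,0],[0,0,0]],"jaw":[0.7,0.7,0.7]}' && python3 -c "
from h import *;st();print(arm.job_done())"
```

```text
time: 15.8
position: [0.5013, 0.1211, 0.2725]
tcp_rot: [-180.0, -0.1, -170.4]
force: [0.1, 0.5, 0.8]
grip_width: 0.0253
t 15.8 warmer xy [ 72.5 -54.8] z 272.5 rot [-1.800e+02 -1.000e-01 -1.704e+02] F [0.1 0.5 0.8] grip 0.0253
the job is handed in; nothing more can be done
None
```

The plate is loaded in the warmer's pocket with the clip swung over it, and I handed the job in at about 16 s of the 64 s allowed. The hand-in gives no verdict.

- **Plate:** I squared it with a two-finger push on its trailing end, then slid it between the rails until it met the end stop at about 5 N. Touching its top with the closed fingertips gave 87 mm at both ends, which means it is flat on the pocket floor.
- **Clip:** I swung it by the red knob until it stopped moving while the force rose to about 12 N. The last picture shows it lying straight across the plate.
- **Jars and arm:** both jars look upright and undisturbed in the last picture. The arm stood clear with no contact force.

**Uncertain:** the plate's sideways centring was not measured precisely. Camera readings of its width came out about 6 mm small. I relied instead on both ends having dropped into the pocket, which leaves 1.5 mm of play on each side. No check failed.

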